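# Eject the used test cassette and trap it with the other finger

## Robot

A 7-joint arm with a two-finger parallel gripper is mounted at the origin on a cart in front of the work surface, level with it; the furniture and walls round the work are solid. World frame = base frame: x ahead of the robot, y to its left, z up, the work surface at z = 0. Lengths are in mm, angles in rad, forces in N, time in s.
With the tool pointing down it reaches from about 425 to 975 mm from the base axis. Payload 16.7 kg.
Tool frame: the origin (TCP) lies midway between the tips of the shut fingers; the grasp point (between the pads) lies 19 mm behind it; z points along the fingers, y is the line along which they close (so a half turn about z gives the same grasp; the last joint's range is limited). The gripper opens to 85 mm and grips with 20 to 120 N. Pads are 22 mm wide; open, the fingers measure 114 mm over their backs; the gripper's body (76 mm by 85 mm) begins 54 mm behind the grasp point. The pads swing forward as they close: fully open they stand 13 mm farther back than shut.
Start: joints at [-1.468, 0.426, 0.074, 1.606, -0.034, 1.111, -0.067], TCP at [168.835, 653.507, 231.302] pointing down, gripper open.
Joint ranges: [-2.85, 2.85], [-0.5, 2.14], [-1.23, 1.37], [0.21, 2.46], [-1.02, 4.16], [0.16, 2.05], [-2.73, 2.73]. Speed limits (rad/s): [1.89, 1.89, 2.39, 2.39, 3.01, 3.01, 3.01].

## Interface

Orientations are given as a unit quaternion [w, x, y, z].
In Python, from bench import manip, get_image gives the robot as it stands (manip), with the cameras as plain functions.
- The arm moves only by the tool drive_effector, called after "Call:" by a JSON object that holds its "method" and its "body", one argument or row to a line. Schema: {"type":"object","properties":{"motion":{"type":"array","items":{"type":"array","items":{"type":"array","items":{"type":"number"},"minItems":6,"maxItems":6},"minItems":1,"maxItems":8},"minItems":1,"maxItems":1},"finger_gap":{"type":"number"},"grip_n":{"type":"number"},"only":{"type":"string"},"quiet":{"type":"boolean"},"lines":{"type":"string"}},"required":["motion"],"additionalProperties":false}. motion is a list that holds a single list of rows (three levels of brackets), with 1 to 8 rows, each of 6 numbers: dx, dy, dz in units of 100 mm, then a rotation vector rx, ry, rz in units of 0.2 rad; each row is the pose to reach, as a shift and turn from the pose commanded when the call began, along the tool's axes at that moment; what a row does not reach only later rows make up. A row lasts 1/10 s, in which the tool goes at most 50 mm and 0.15 rad, less where a joint would pass 70% of its speed; a pose out of reach is approached as far as the arm can. finger_gap is the finger opening in mm, set as the call begins (left out keeps the last). The fingers move at their own pace and stop on an object; grip_n is the grip in N (left out, the last holds). Time passes only in rows, so rows that do not move let the fingers close. The tool returns the time, the measured TCP pose, the force, the opening and the grip force at its end. only (a regular expression) keeps the lines of the reply that match it, lines (a string "A,B") keeps lines A to B, and quiet returns only ok. Input that does not fit is refused with a message, and nothing moves.
- manip.observe(): the state, without advancing time (a new reading comes with each control period).
- get_image(name): name is "scene" or "side" or "wrist"; returns a dict with "image" (420x560x3 uint8, red, green, blue), "fx", "fy", "cx", "cy" (pixels), "cam_to_world" (4x4, takes a point from camera to world coordinates); the wrist camera has in their place "hand_eye" (4x4, takes a point from camera to tool coordinates, whose origin is the TCP and whose axes are the flange's). Camera axes: x right, y down, z forward; pixel columns grow to the right and rows downward; lengths in mm; the calibration is good to about 2 mm. The wrist camera is an equidistant fisheye: a pixel r from the principal point sees the ray r / f radians off the axis. A picture is of the moment at which its call begins: read the wrist's pose just before it. There is no depth.
- manip.hand_in(): hands the job in; it is judged then, once.
The state is a dict: "clock": time; "joint_pos": joint angles; "qd": joint speeds; "joint_efforts": joint torques, N m; "ee_pos": TCP position; "ee_rot": TCP orientation; "force": force on the tool from outside, world axes, zero at the start; "wrist_torque": the same for the moment, N m; "opening": finger opening in mm; "finger_force": force on a finger pad.
Only numpy, scipy, OpenCV 4.12 (cv2) and the standard library are available. Lean on these libraries where they do the work, as an engineer would, in place of code of your own. Each camera call takes 0.05 s, during which the arm holds its last target. There are 200 camera calls.

## Task

The two-bay test reader on the desk has read the used test cassette: the flat one, with a round sample well and an oblong window in its top. With one finger press the eject key beside its bay, and with the other finger, standing in front of the cassette, trap it as it springs out, before it slides off the tray. Leave the calibration cartridge (the one with the upright grip fin) latched in the other bay and the things on the desk where they are; do not grip or lift the cassette. Finish while holding it trapped: popped out past its catch, lying flat in its bay, at rest against your finger.

Things in the scene. Friction and masses are not known exactly. Their poses are not given: they have to be found in the camera images.
- reader: grey desktop reader, 170 mm (x) by 200 mm (y), fixed to the desk. Origin: centre of its underside, on the desk; x points from its open front to the hood at its rear, +y is 'left', z up. The hood (x +30 to +85 mm) is 65 mm high. In front of it a flat slippery tray, 22 mm above the desk, ends in an open edge at x -85. Two bays run along x at y +23 (left) and -23 (right), 32 mm wide
- cassette: flat white test cassette, 76 x 30 x 14 mm, about 35 g: round sample well (16 mm) near its front end, oblong window (30 x 13 mm) with two thin lines; in the left or right bay, rear 26 mm under the hood. Origin: centre of its underside; latched at reader x +18, y +-23, z 22 mm, front end at x -20. Axes as the reader's; it has come out by as much as its reader x is below +18
- cal_cartridge: white calibration cartridge, as large as the cassette but with a plain top and an upright ribbed grip fin, 40 mm long, 7 mm thick, top 29 mm above its underside; latched in the other bay by an equal spring and catch. Origin: centre of its underside. To be left alone
- key_left (a joint): eject key of the left bay: black cap 26 mm (reader x) by 28 mm (y). 0 = up, grows as pressed down, 0.007 m at its stop; 2 N at first, 4.5 N at the stop; springs back up. It carries the catch nose of the left bay: from about 4.5 mm of travel the nose is below the tray and the cartridge in that bay is let go
- key_left_top (a point): centre of the top of the left eject key, at reader x -47, y +79 mm, 33 mm above the desk and 11 mm above the tray while up; 56 mm along reader y from the line of its bay. With the key at its stop a second fingertip at the same height over the bay is 4 mm above the tray, 10 mm below the cassette's top
- bay_left (a point): point on the tray, on the line of the left bay, at reader x -47, y +23, z 22 mm: abreast of the key. Guides beside the bay are 7 mm high from x -27 to the hood, only 2 mm high in front of that, so a finger has room here. A 22 mm wide finger centred here stops the cassette after some 16 mm
- catch_left (a point): top of the steel catch nose of the left bay, 4 mm thick, 4.5 mm high, at reader x -23, just in front of the latched cartridge. Behind the cartridge a spring plunger pushes it to reader -x with 2.5 N, falling to 1 N after 50 mm, where the plunger stops; let go and not stopped, it shoots out within 0.2 s and off the front edge
- key_right (a joint): eject key of the right bay: black cap 26 mm (reader x) by 28 mm (y). 0 = up, grows as pressed down, 0.007 m at its stop; 2 N at first, 4.5 N at the stop; springs back up. It carries the catch nose of the right bay: from about 4.5 mm of travel the nose is below the tray and the cartridge in that bay is let go
- key_right_top (a point): centre of the top of the right eject key, at reader x -47, y -79 mm, 33 mm above the desk and 11 mm above the tray while up; 56 mm along reader y from the line of its bay. With the key at its stop a second fingertip at the same height over the bay is 4 mm above the tray, 10 mm below the cassette's top
- bay_right (a point): point on the tray, on the line of the right bay, at reader x -47, y -23, z 22 mm: abreast of the key. Guides beside the bay are 7 mm high from x -27 to the hood, only 2 mm high in front of that, so a finger has room here. A 22 mm wide finger centred here stops the cassette after some 16 mm
- catch_right (a point): top of the steel catch nose of the right bay, 4 mm thick, 4.5 mm high, at reader x -23, just in front of the latched cartridge. Behind the cartridge a spring plunger pushes it to reader -x with 2.5 N, falling to 1 N after 50 mm, where the plunger stops; let go and not stopped, it shoots out within 0.2 s and off the front edge
- sample_vial: upright sample vial with a screw cap, 23 mm wide, 62 mm high, to the left of the reader; bystander. Origin: centre of its underside
- sachet: flat foil sachet, 85 x 62 x 14 mm, to the left of the reader; bystander. Origin: centre of its underside
- powder_jar: screw-cap jar, 48 mm wide, 42 mm high, to the right of the reader; bystander. Origin: centre of its underside
- marker: marker pen lying on the desk, 130 mm long, 15 mm thick, in front to the right of the reader; bystander. Origin: under its middle

How it is judged:
By the outcome, as a careful person would: the job done as asked, in the order asked, and still so for the second after the job is handed in, while the arm keeps its last pose, push and grip.
It also fails if it takes over 40 s, if anything falls off the work surface, if the arm or the gripper's body presses on something with over 40 N, if the wrist force passes 120 N, or if a joint passes its speed limit or range.

## Working session

There is one attempt and no reset: what is moved stays moved. The work goes in short steps, Python scripts to look and compute and a tool call to move; the robot and the scene stay as the last step left them, time stands still between calls to the robot, and variables do not carry over. Pictures are saved under pics/ and viewed, at most 10 in all, crops included, and the job is handed in when it is done.

```bash
ls; mkdir -p pics; python3 - <<'E'
from bench import manip, get_image
import cv2,numpy as np
s=manip.observe()
for k in ("clock","ee_pos","ee_rot","opening","force"):print(k,s[k])
for n in ("scene","side","wrist"):
    d=get_image(n); cv2.imwrite(f"pics/{n}0.png",d["image"][:,:,::-1])
    print(n,{k:np.round(v,4).tolist() for k,v in d.items() if k!="image"})
E
```

```text
bench.py
pics
clock 0.0
ee_pos [168.75105535 653.15100362 230.6364963 ]
ee_rot [-5.36368402e-05  1.26085937e-01  9.92019125e-01 -6.24271325e-04]
opening 85.37848480622706
force [-0.3854054  -0.02975331 -0.39852959]
scene {'fx': 426.0501, 'fy': 426.0501, 'cx': 280.7126, 'cy': 210.697, 'cam_to_world': [[0.8169, -0.3201, 0.4797, 59.5278], [-0.5764, -0.4824, 0.6596, -608.2439], [0.0202, -0.8153, -0.5786, 632.8719], [0.0, 0.0, 0.0, 1.0]]}
side {'fx': 434.9452, 'fy': 434.9452, 'cx': 278.3979, 'cy': 206.3506, 'cam_to_world': [[-0.8928, -0.2935, 0.3417, 234.771], [-0.4504, 0.5934, -0.6671, 657.7027], [-0.0069, -0.7495, -0.6619, 673.8676], [0.0, 0.0, 0.0, 1.0]]}
wrist {'fx': 325.1923, 'fy': 325.1923, 'cx': 282.6037, 'cy': 208.6348, 'hand_eye': [[0.0005, -0.9587, -0.2846, 72.1276], [1.0, 0.0003, 0.0007, -0.3701], [-0.0006, -0.2846, 0.9587, -140.2426], [0.0, 0.0, 0.0, 1.0]]}
```

View pics/scene0.png

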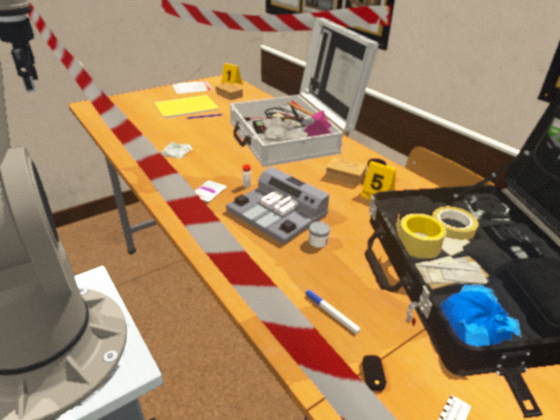

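View pics/side0.png

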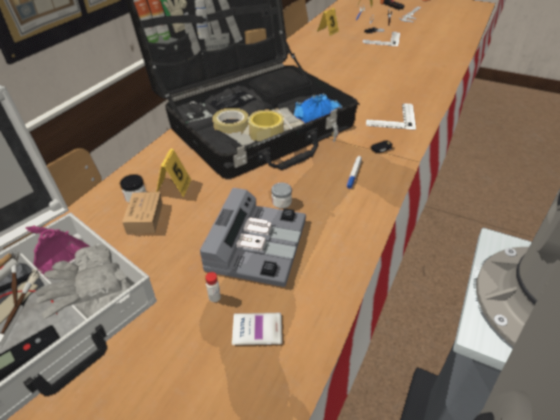

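```bash
python3 - <<'E'
import cv2
a=cv2.imread("pics/scene0.png")[165:245,220:335]; b=cv2.imread("pics/side0.png")[182:290,195:315]
cv2.imwrite("pics/sc.png",cv2.resize(a,None,fx=6,fy=6,interpolation=cv2.INTER_CUBIC))
cv2.imwrite("pics/sd.png",cv2.resize(b,None,fx=5,fy=5,interpolation=cv2.INTER_CUBIC))
E
```

```text
(no output)
```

View pics/sc.png

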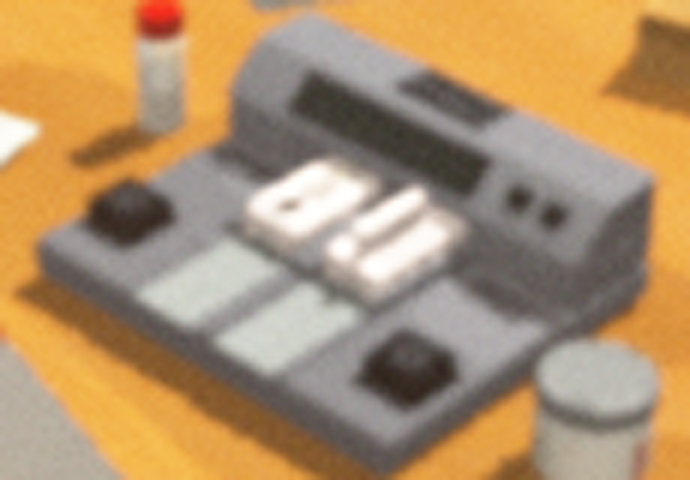

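View pics/sd.png

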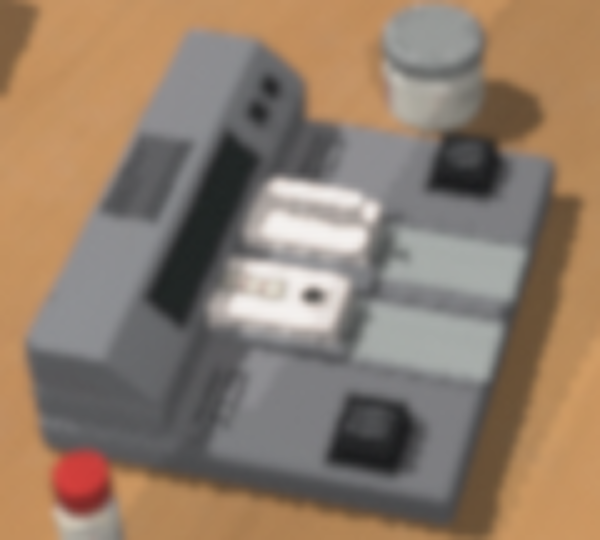

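```bash
cat > h.py <<'E'
import numpy as np
from scipy.optimize import least_squares
from scipy.spatial.transform import Rotation as R
def rdr(p,q):  # reader -> world
    q=np.atleast_2d(q).astype(float); c,s=np.cos(p[2]),np.sin(p[2])
    return np.c_[p[0]+c*q[:,0]-s*q[:,1],p[1]+s*q[:,0]+c*q[:,1],q[:,2]]
def proj(d,w):
    T=np.linalg.inv(np.array(d["cam_to_world"])); c=w@T[:3,:3].T+T[:3,3]
    return np.c_[d["fx"]*c[:,0]/c[:,2]+d["cx"],d["fy"]*c[:,1]/c[:,2]+d["cy"]]
def ee(s):
    q=np.array(s["ee_rot"]);return np.array(s["ee_pos"]),R.from_quat([*q[1:],q[0]])
E
python3 - <<'E'
from bench import manip, get_image
from h import *
P=np.array([[-85,100,22],[-85,-100,22],[-47,79,33],[-47,-79,33]])
sc=np.array([[42,243],[388,443],[132,198],[408,352]])/6+[220,165]
sd=np.array([[447,500],[553,160],[372,412],[468,155]])/5+[195,182]
a,b=get_image("scene"),get_image("side")
f=lambda p:np.r_[(proj(a,rdr(p,P))-sc).ravel(),(proj(b,rdr(p,P))-sd).ravel()]
for y0 in(0,1.5,-1.5,3):
    r=least_squares(f,[600,0,y0]);print(r.x,r.cost)
print(f(r.x).round(1))
p=r.x; p0,T=ee(manip.observe());print(p0,T.as_matrix().round(3))
print(rdr(p,[[-47,51,33],[-47,79,33],[-47,23,22]]))
E
```

```text
[5.68568960e+02 1.07112752e+02 2.13068007e-01] 7.724926533425185
[5.68568960e+02 1.07112751e+02 2.13067985e-01] 7.724926533422412
[5.6856896e+02 1.0711275e+02 2.1306797e-01] 7.7249265334233606
[5.68568960e+02 1.07112751e+02 2.13067994e-01] 7.724926533422632
[-1.9 -0.8 -0.7  0.9 -0.2  0.3  0.3  1.   0.1 -0.8  0.6 -1.6 -1.3  1.
 -1.2 -0.9]
[168.77817166 653.37573934 230.99096838] [[-0.968  0.25  -0.   ]
 [ 0.25   0.968 -0.001]
 [ 0.    -0.001 -1.   ]]
[[511.84734752 147.02087932  33.        ]
 [505.92648133 174.38770858  33.        ]
 [517.76821371 119.65405006  22.        ]]
```

Units first: shifts go in units of 100 mm and turns go in units of 0.2 rad. So -75 mm is -0.75, -18 mm is -0.18, -0.26 rad is -1.3.

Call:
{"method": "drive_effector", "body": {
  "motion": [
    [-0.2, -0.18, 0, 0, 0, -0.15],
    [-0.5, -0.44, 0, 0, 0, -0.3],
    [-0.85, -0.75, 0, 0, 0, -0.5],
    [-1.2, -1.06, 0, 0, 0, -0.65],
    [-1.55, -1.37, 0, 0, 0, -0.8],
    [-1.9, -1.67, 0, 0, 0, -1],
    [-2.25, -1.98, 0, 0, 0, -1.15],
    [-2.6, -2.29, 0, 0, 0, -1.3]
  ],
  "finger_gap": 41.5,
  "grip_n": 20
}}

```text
refused: motion: the value is too long (schema: maxItems 1). Nothing was moved.
```

The error is about the shape of the input: a list holding one list of rows, three levels of brackets. Fixing that and sending the same move.

Call:
{"method": "drive_effector", "body": {
  "motion": [
    [[-0.2, -0.18, 0, 0, 0, -0.15], [-0.5, -0.44, 0, 0, 0, -0.3], [-0.85, -0.75, 0, 0, 0, -0.5], [-1.2, -1.06, 0, 0, 0, -0.65], [-1.55, -1.37, 0, 0, 0, -0.8], [-1.9, -1.67, 0, 0, 0, -1], [-2.25, -1.98, 0, 0, 0, -1.15], [-2.6, -2.29, 0, 0, 0, -1.3]]
  ],
  "finger_gap": 41.5,
  "grip_n": 20
}}

```text
clock: 1.05
ee_pos: [364.1, 365.0, 231.5]
ee_rot: [0.0, -0.004, 1.0, 0.0]
force: [0.9, -0.5, 0.4]
opening: 41.8
finger_force: 0.0
```

```bash
python3 - <<'E'
from bench import manip, get_image
from h import *
p0,T=ee(manip.observe());g=np.array([511.8,147,130]);print(p0,T.inv().apply(g-p0))
Y=R.from_euler('z',.213)*R.from_matrix(np.array([[-1,0,0],[0,1,0],[0,0,-1.]]));print((T.inv()*Y).as_rotvec())
E
```

```text
[364.06449617 365.03431628 231.48264092] [-145.8588233  -219.32036093  101.42608895]
[ 3.48636309e-04  2.00431750e-04 -2.04493225e-01]
```

Call:
{"method": "drive_effector", "body": {
  "motion": [
    [[-0.25, -0.35, 0.15, 0, 0, -0.2], [-0.5, -0.7, 0.3, 0, 0, -0.4], [-0.75, -1.1, 0.5, 0, 0, -0.6], [-1, -1.5, 0.7, 0, 0, -0.8], [-1.25, -1.85, 0.85, 0, 0, -0.95], [-1.4, -2.1, 0.98, 0, 0, -1.02], [-1.46, -2.19, 1.01, 0, 0, -1.02], [-1.46, -2.19, 1.01, 0, 0, -1.02]]
  ]
}}

```text
clock: 1.85
ee_pos: [511.2, 147.4, 129.9]
ee_rot: [-0.0, -0.104, 0.995, -0.0]
force: [-0.6, -0.2, 0.5]
opening: 41.8
finger_force: 0.0
```

```bash
python3 - <<'E'
from bench import manip, get_image
from h import *
import cv2
s=manip.observe();p0,T=ee(s);d=get_image("wrist");print(p0,T.as_quat())
np.savez("w1.npz",p=p0,q=T.as_quat())
cv2.imwrite("pics/w1.png",cv2.resize(d["image"][:,:,::-1],None,fx=1.42,fy=1.42,interpolation=cv2.INTER_CUBIC))
E
```

```text
[511.2009188  147.42292509 129.91455707] [-1.03992175e-01  9.94577973e-01 -3.68475226e-04 -3.83654951e-04]
```

View pics/w1.png

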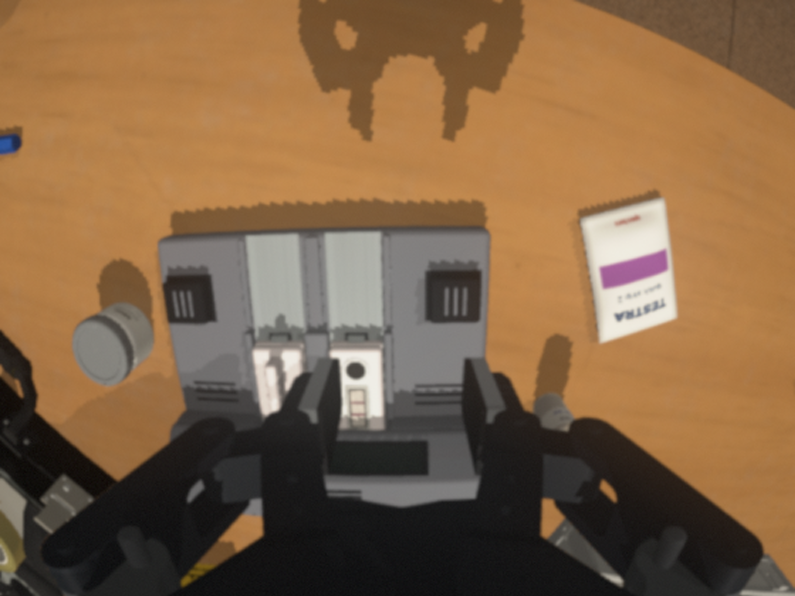

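```bash
cat >> h.py <<'E'
def wproj(d,p0,T,w):
    H=np.array(d["hand_eye"]);t=T.inv().apply(w-p0);return tproj(d,t)
def tproj(d,t):
    H=np.array(d["hand_eye"]);c=(t-H[:3,3])@H[:3,:3]
    r=np.hypot(c[:,0],c[:,1]);th=np.arctan2(r,c[:,2])
    return np.c_[d["fx"]*th*c[:,0]/r+d["cx"],d["fy"]*th*c[:,1]/r+d["cy"]]
E
python3 - <<'E'
from bench import manip, get_image
from h import *
z=np.load("w1.npz");p0=z["p"];T=R.from_quat(z["q"])
P=np.array([[-85,100,22],[-85,-100,22],[-47,79,33],[-47,-79,33],[-23,23,26.5]])
w=np.array([[488,232],[161,239],[457,294],[191,298],[357,336]])/1.42
d=get_image("wrist")
f=lambda p:(wproj(d,p0,T,rdr(p,P))-w).ravel()
r=least_squares(f,[568,107,.21]);print(r.x,r.cost,f(r.x).round(1))
q=r.x;print(rdr(q,[-47,51,33]))
print((1.42*wproj(d,p0,T,rdr(q,[[-85,100,22],[-60,93,33],[-34,93,33],[-60,65,33],[-34,65,33],[-20,8,36],[-20,38,36]]))).round())
for zz in(0,-4,-8):print(zz,(1.42*tproj(d,np.array([[x,y,zz] for x in(-11,11) for y in (-35.4,-20.9,20.9,35.4)]))).round().tolist())
E
```

```text
[5.67625624e+02 1.10829985e+02 2.21131326e-01] 63.22237733015018 [ 5.5 -4.  -4.8 -1.9  1.6  3.6 -5.3  2.9  1.   0.9]
[[510.58406648 150.27945529  33.        ]]
[[496. 226.]
 [486. 275.]
 [484. 321.]
 [434. 276.]
 [433. 322.]
 [330. 349.]
 [384. 349.]]
0 [[303.0, 409.0], [343.0, 410.0], [462.0, 410.0], [502.0, 409.0], [297.0, 352.0], [340.0, 353.0], [465.0, 353.0], [508.0, 352.0]]
-4 [[300.0, 414.0], [342.0, 416.0], [463.0, 416.0], [504.0, 414.0], [295.0, 357.0], [338.0, 358.0], [467.0, 358.0], [510.0, 357.0]]
-8 [[298.0, 420.0], [340.0, 422.0], [465.0, 422.0], [506.0, 420.0], [292.0, 362.0], [336.0, 363.0], [468.0, 363.0], [513.0, 362.0]]
```

Scaled: 60 mm is 0.6, 1.5 mm is 0.015, -0.009 rad is -0.045.

Call:
{"method": "drive_effector", "body": {
  "motion": [
    [[0, 0.01, 0.2, 0, 0, -0.02], [0, 0.015, 0.45, 0, 0, -0.045], [0, 0.015, 0.6, 0, 0, -0.045], [0, 0.015, 0.6, 0, 0, -0.045], [0, 0.015, 0.6, 0, 0, -0.045]]
  ]
}}

```text
clock: 2.45
ee_pos: [510.4, 151.5, 71.0]
ee_rot: [0.0, -0.111, 0.994, 0.0]
force: [-0.1, -1.0, 0.6]
opening: 41.4
finger_force: 0.0
```

```bash
python3 - <<'E'
from bench import manip, get_image
from h import *
import cv2
s=manip.observe();p0,T=ee(s);d=get_image("wrist");print(p0,T.as_quat())
np.savez("w2.npz",p=p0,q=T.as_quat())
cv2.imwrite("pics/w2.png",cv2.resize(d["image"][160:340,130:430,::-1],None,fx=2.6,fy=2.6,interpolation=cv2.INTER_CUBIC))
q=[568.0,109,.217]
m=lambda u:((u-[130,160])*2.6).round().tolist()
print(m(wproj(d,p0,T,rdr(q,[[-60,93,33],[-34,93,33],[-60,65,33],[-34,65,33],[-20,8,36],[-20,38,36],[-85,23,22]]))))
print(m(tproj(d,np.array([[x,y,-4] for x in(-11,11) for y in (-35.4,-20.9,20.9,35.4)]))))
E
```

```text
[510.38962445 151.50587301  71.04503041] [-1.10598885e-01  9.93865092e-01  2.13090427e-04  1.40792985e-04]
[[572.0, 155.0], [563.0, 259.0], [448.0, 154.0], [445.0, 260.0], [206.0, 315.0], [330.0, 318.0], [264.0, 34.0]]
[[212.0, 343.0], [287.0, 345.0], [510.0, 345.0], [585.0, 343.0], [201.0, 238.0], [281.0, 239.0], [517.0, 239.0], [596.0, 238.0]]
```

View pics/w2.png

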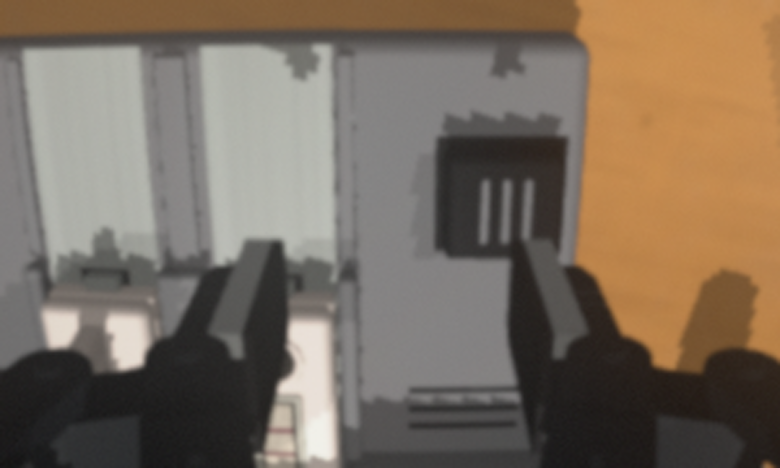

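Scaled: 36 mm is 0.36, 28 mm is 0.28, 0.003 rad is 0.015.

Call:
{"method": "drive_effector", "body": {
  "motion": [
    [[0, -0.015, 0.12, 0, 0, 0.015], [0, -0.03, 0.28, 0, 0, 0.015], [0, -0.03, 0.36, 0, 0, 0.015], [0, -0.03, 0.36, 0, 0, 0.015], [0, -0.03, 0.36, 0, 0, 0.015], [0, -0.03, 0.36, 0, 0, 0.015]]
  ]
}}

```text
clock: 3.1
ee_pos: [511.5, 147.5, 34.8]
ee_rot: [0.0, -0.108, 0.994, 0.0]
force: [-0.2, -0.6, 0.6]
opening: 42.0
finger_force: 0.0
```

```bash
python3 - <<'E'
from bench import manip, get_image
from h import *
import cv2
s=manip.observe();p0,T=ee(s);d=get_image("wrist");print(p0,T.as_quat(),s["force"],s["wrist_torque"])
q=[568.0,109,.217]
print(T.inv().apply(rdr(q,[-47,51,33])-p0))
cv2.imwrite("pics/w3.png",cv2.resize(d["image"][160:340,130:430,::-1],None,fx=2.6,fy=2.6,interpolation=cv2.INTER_CUBIC))
E
```

```text
[511.53373567 147.51042211  34.84524307] [-1.08349535e-01  9.94112791e-01  1.24080629e-04  3.48778194e-04] [-0.22291549 -0.64182056  0.60877134] [ 0.03455198 -0.03048951  0.04489324]
[[0.15050183 1.23519652 1.84534653]]
```

View pics/w3.png

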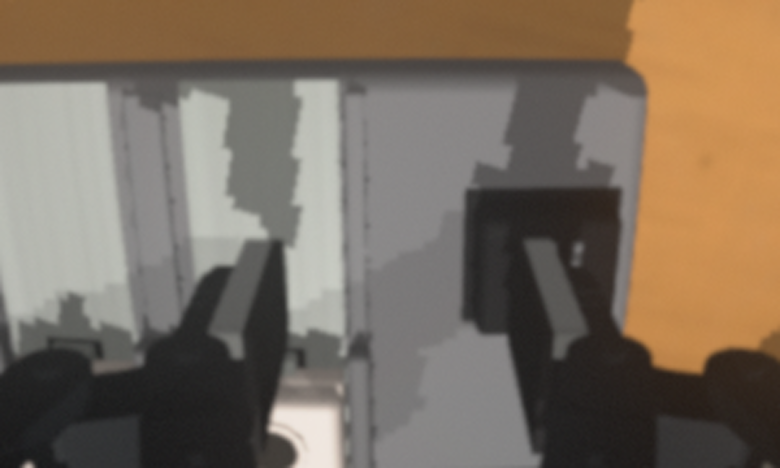

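Scaled: 1 mm is 0.01, 4 mm is 0.04.

Call:
{"method": "drive_effector", "body": {
  "motion": [
    [[0, 0.01, 0, 0, 0, 0], [0, 0.01, 0, 0, 0, 0], [0, 0.01, 0.02, 0, 0, 0], [0, 0.01, 0.04, 0, 0, 0], [0, 0.01, 0.04, 0, 0, 0], [0, 0.01, 0.04, 0, 0, 0]]
  ],
  "finger_gap": 48
}}

```text
clock: 3.75
ee_pos: [511.0, 148.3, 30.3]
ee_rot: [-0.0, -0.108, 0.994, -0.0]
force: [0.8, 0.5, 2.0]
opening: 48.3
finger_force: 0.7
```

```bash
python3 -c "
from bench import manip, get_image
for i in range(3):
  s=manip.observe();print(s['ee_pos'],s['force'],s['wrist_torque'],s['opening']);get_image('side')"
```

```text
[510.97501089 148.31837575  30.25231   ] [0.8029858  0.50659663 1.99916093] [ 0.17242138 -0.0494508   0.0730003 ] 48.304681943779975
[510.99674529 148.29454648  30.31149784] [0.1354587  0.0174501  0.56220737] [ 0.1333122   0.03483619 -0.01827164] 47.94661107208477
[511.01398647 148.32813498  30.33413054] [-0.06282091  0.84564496  1.67948744] [ 0.13393331  0.0253893  -0.037593  ] 47.78993296357805
```

Scaled: 2 mm is 0.02, 1 mm is 0.01.

Call:
{"method": "drive_effector", "body": {
  "motion": [
    [[0, 0, 0.01, 0, 0, 0], [0, 0, 0.02, 0, 0, 0], [0, 0, 0.02, 0, 0, 0], [0, 0, 0.02, 0, 0, 0]]
  ]
}}

```text
clock: 4.3
ee_pos: [511.0, 148.3, 28.3]
ee_rot: [-0.0, -0.108, 0.994, -0.0]
force: [0.1, 1.0, 2.1]
opening: 48.2
finger_force: 1.1
```

```bash
python3 -c "
from bench import manip, get_image
import numpy as np
S=[]
for i in range(6):
  s=manip.observe();S.append([*s['ee_pos'],*s['force'],*s['wrist_torque']]);get_image('side')
print(np.mean(S,0).round(2))"
```

```text
[ 5.1099e+02  1.4832e+02  2.8320e+01  1.2000e-01  6.6000e-01  1.9800e+00
  2.2000e-01 -3.0000e-02 -1.0000e-02]
```

Scaled: 4 mm is 0.04, 2 mm is 0.02.

Call:
{"method": "drive_effector", "body": {
  "motion": [
    [[0, 0, 0.02, 0, 0, 0], [0, 0, 0.04, 0, 0, 0], [0, 0, 0.05, 0, 0, 0], [0, 0, 0.05, 0, 0, 0], [0, 0, 0.05, 0, 0, 0]]
  ]
}}

```text
clock: 5.1
ee_pos: [511.0, 148.3, 23.3]
ee_rot: [-0.0, -0.108, 0.994, 0.0]
force: [-2.2, 0.1, 6.3]
opening: 47.8
finger_force: 4.7
```

```bash
python3 - <<'E'
from bench import manip, get_image
import numpy as np,cv2
S=[]
for i in range(6):
  s=manip.observe();S.append([*s['ee_pos'],*s['force'],*s['wrist_torque']]);d=get_image('side' if i else 'scene')
  if i==0: a=d
print(np.mean(S,0).round(2))
w=get_image('wrist')
o=np.hstack([cv2.resize(w["image"][160:340,160:400],(400,300)),cv2.resize(d["image"][182:272,195:315],(400,300))])
cv2.imwrite("pics/p1.png",o[:,:,::-1])
E
```

```text
[ 5.1098e+02  1.4833e+02  2.3320e+01 -1.5200e+00  3.1000e-01  7.1400e+00
  3.0000e-01  3.3000e-01 -6.0000e-02]
```

View pics/p1.png

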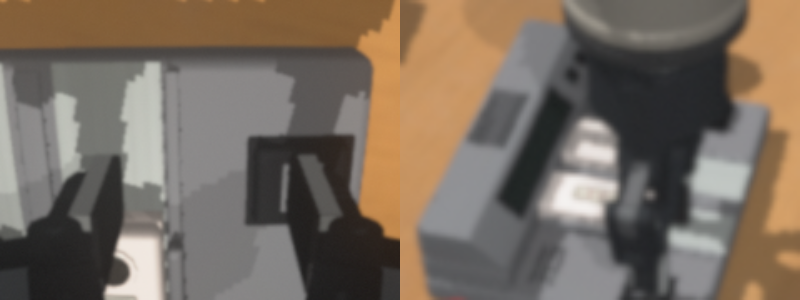

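```bash
python3 - <<'E'
from bench import manip, get_image
from h import *
p0,T=ee(manip.observe());d=get_image("wrist")
q=[568.0,109,.217]
m=lambda u:((u-160)*1.6667).round().tolist()
for x in(-20,-25,-30,-36):print(x,m(wproj(d,p0,T,rdr(q,[[x,8,36],[x,38,36],[x+14,23,36]]))))
print(m(tproj(d,np.array([[11,-24,-5],[-11,-24,-5.],[-11,-31,-5],[11,24,-5.]]))))
E
```

```text
-20 [[62.0, 279.0], [162.0, 283.0], [116.0, 317.0]]
-25 [[60.0, 266.0], [162.0, 270.0], [114.0, 305.0]]
-30 [[58.0, 252.0], [161.0, 256.0], [113.0, 292.0]]
-36 [[56.0, 235.0], [160.0, 238.0], [111.0, 276.0]]
[[119.0, 155.0], [123.0, 223.0], [100.0, 222.0], [293.0, 155.0]]
```

```bash
python3 -c "
from bench import manip, get_image
print(manip.hand_in())"
```

```text
the job is handed in; nothing more can be done
None
```

The left eject key is held at its stop. In the last images the cassette had come out about 16 mm, past its catch, lying flat against the other finger. The calibration cartridge was left alone, and the job is handed in.

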